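# Find the hidden catch of a bench scale's battery cover and press it

### The arm

A 7-joint arm with a two-finger parallel gripper is mounted at the origin on a cart in front of the work surface, level with it; the furniture and walls round the work are solid. World frame = base frame: x ahead of the robot, y to its left, z up, the work surface at z = 0. Lengths are in m, angles in rad, forces in N, time in s.
With the tool pointing down it reaches from about 0.4 to 0.85 m from the base axis. Payload 4.5 kg.
Tool frame: the origin (TCP) lies midway between the tips of the shut fingers; the grasp point (between the pads) lies 19 mm behind it; z points along the fingers, y is the direction in which the jaws open and shut (so a half turn about z gives the same grasp; the last joint's range is limited). The gripper opens to 88 mm and grips with 3 to 60 N. Pads are 18 mm wide; open, the fingers measure 123 mm over their backs; the gripper's body (75 mm by 187 mm) begins 45 mm behind the grasp point.
Start: joints at [-1.076, 0.689, -0.195, 1.565, 0.157, 0.902, -0.215], TCP at [0.278, 0.56, 0.239] pointing down, gripper open.
Joint ranges: [-3.01, 3.01], [-0.46, 2.08], [-1.47, 1.51], [0.13, 2.56], [-1, 4.14], [0.04, 2.09], [-2.66, 2.66]. Speed limits (rad/s): [2.57, 2.57, 3.14, 3.14, 3.14, 3.14, 3.14].

### API

Orientations are given as a rotation vector (axis times angle).
In Python, from station import manip gives the robot as it stands. The module is installed in compiled form; this text tells all that it offers.
- The arm moves only by the tool apply_moves, never from a script. Its arguments are lists of equal length, an entry for each row: "delta_pos": the shift along the tool's x, y, z in m, a list of three; "delta_rot": the turn, a rotation vector about the tool's x, y, z in rad, a list of three. In form: {"delta_pos": [[x, y, z], ...], "delta_rot": [[rx, ry, rz], ...]}. A call has 1 to 5 rows; each row shifts and turns the commanded pose from where the row before left it, along the tool's axes as they then stand; what a row does not reach is not made up. A row lasts 1/10 s, in which the tool goes at most 50 mm and 8.59 degrees, less where a joint would pass 70% of its speed; a pose out of reach is approached as far as the arm can. A call is refused whole if a number of a shift passes 0.05 or a number of a turn 0.15, either way. A call with a gripper value outside its range is refused whole. "jaw" is the finger opening in m, from 0 to 0.0881, set as the call begins (left out, the last holds). The fingers move at their own pace and stop on an object; "newtons" is the grip in N (left out, the last holds). Time passes only in rows, so rows that do not move let the fingers close. It gives the time, the measured TCP pose, the force and the opening at its end, in the units of the state.
- manip.state(): the state, without advancing time (a new reading comes with each control period).
- manip.grab_frame(name): name is "scene" or "side" or "wrist"; returns the picture (480x640x3 uint8, red, green, blue); there is no depth.
- manip.camera_info(name): a dict with "fov_y" (degrees; the focal length in pixels is half the picture's height over the tangent of half this angle, whatever the lens; pixels are square), "cx", "cy" (the principal point, pixels), "R" (3x3) and "t" (3): a world point X has camera coordinates R X + t. Camera axes: x right, y down, z forward; pixel columns grow to the right and rows downward; lengths in m; the calibration is good to about 2 mm. A picture is of the moment at which its call begins: read the wrist's pose just before it. camera_info takes no time and is no camera call; for the wrist camera it gives the pose at the moment of the call.
- manip.hand_in(): hands the job in, once; it reports no verdict.
The state is a dict: "t": time; "joint_positions": joint angles; "joint_vel": joint speeds; "effort": joint torques, N m; "eef_pos": TCP position; "tcp_rot": TCP orientation; "force": force on the tool from outside, world axes, zero at the start; "torque": the same for the moment, N m; "opening": finger opening in m.
Only numpy, scipy, OpenCV 4.12 (cv2) and the standard library are available. Lean on these libraries where they do the work, as an engineer would, in place of code of your own. Each camera call takes 0.05 s, during which the arm holds its last target. There are 200 camera calls.

### The job

The bench scale lies upside down for a battery change. Touch the flat strip on its underside with a fingertip, feel along it for the sunken catch button, and press the button fully home so that the battery cover lifts by itself, then take the hand away. Do not touch the cover, do not lift the scale or push it about, and leave the things round it where they stand.

Things in the scene. Friction and masses are not known exactly. Their poses are not given: they have to be found in the camera images.
- scale: Grey bench scale lying upside down on its steel weighing plate, loose, about 3 kg, 184 mm (x) by 324 mm (y), 52 mm high. Origin: centre of its underside, on the table; z up; -x is the side towards the robot. Its upper face (z = 52 mm) is flat and level, with a 6 mm high round rubber foot, 18 mm across, near each corner (x = +-79, y = +-145 mm).
- strip_mid (a point): Middle of the flat strip in the scale's upper face, on its surface (scale x = -45 mm); axes as the scale's. The strip runs along y, 46 mm wide, seen from y = -72 to 72 mm, level with the face and of the same plastic; the level face goes on beyond both ends. The sunken catch button lies on its middle line, its centre anywhere from y = -42 to 42 mm: not listed, find it by touch or sight.
- cover_mid (a point): Middle of the top of the closed battery cover, a level ribbed panel in the scale's upper face, 68 mm (x) by 109 mm (y), 85 mm behind the strip's middle line; axes as the scale's. This point is fixed to the scale and does not rise with the cover.
- catch (a joint): How far the catch button is pressed down, m: 0 at rest, 0.006 fully home. It is a ribbed grey paddle filling an opening in the strip 56 mm long (along y) by 38 mm wide; at rest its top lies 4 mm below the strip, the only sunken place in it. It moves straight down, needs about 5 N to move, and stays where it is left (no spring).
- cover (a joint): Opening angle of the battery cover, rad: 0 closed and level; hinged on its far edge (scale x = 74 mm), its edge towards the strip rises as the button is pressed, to 0.36 (24 mm up) when it is fully home. It stays raised.
- salt_shaker: loose salt shaker, glass with a grey domed top, 44 mm across, 90 mm high, beside the scale; origin at the centre of its foot. To be left alone.
- label_roll: loose white roll of labels lying flat, 62 mm across, 28 mm high, beside the scale; origin at the centre of its underside. To be left alone.
- coffee_jar: loose jar with a black cap, 68 mm across, 180 mm high, beside the scale; origin at the centre of its foot. To be left alone.
- ticket_block: loose aluminium holder block with a slot, 32 mm (x) by 92 mm (y), 30 mm high, beside the scale; origin at the centre of its underside. To be left alone.

How it is judged:
By the outcome, as a careful person would: the job done as asked, in the order asked, and still so for the second after the job is handed in, with the robot touching nothing.
It also fails if it takes over 45 s, if anything falls off the work surface, if the arm or the gripper's body presses on something with over 40 N, if the wrist force passes 120 N, or if a joint passes its speed limit or range.

## Working session

There is one attempt and no reset: what is moved stays moved. The work goes in short steps, Python scripts to look and compute and a tool call to move; the robot and the scene stay as the last step left them, time stands still between calls to the robot, and variables do not carry over. Pictures are saved under pics/ and viewed, about 8 in all and at most 12, crops included, and the job is handed in when it is done.

Besides the shell and the picture viewer there is one more tool, called after ">>>" by a JSON object that holds its "name" and its "arguments". apply_moves: Moves the arm, as the interface text tells. Its arguments: {"type":"object","properties":{"delta_pos":{"type":"array","items":{"type":"array","items":{"type":"number"}}},"delta_rot":{"type":"array","items":{"type":"array","items":{"type":"number"}}},"jaw":{"type":"number"},"newtons":{"type":"number"}},"required":["delta_pos","delta_rot"]}

```bash
mkdir -p pics; python3 - <<'E'
from station import manip
import cv2,numpy as np
for n in("scene","side"):
    cv2.imwrite(f"pics/{n}0.png",manip.grab_frame(n)[:,:,::-1])
    c=manip.camera_info(n);print(n,c["fov_y"],c["cx"],c["cy"],-np.array(c["R"]).T@c["t"],np.round(c["R"],3).tolist())
s=manip.state();print(s["t"],s["eef_pos"],s["tcp_rot"],s["force"],s["opening"])
E
```

```text
scene 46.81061133588431 313.40376416405286 235.94973302850397 [ 0.11149603 -0.50505418  0.86870294] [[0.738, -0.675, -0.009], [-0.521, -0.56, -0.644], [0.43, 0.48, -0.765]]
side 49.65667376485291 318.8458049937439 233.15102758831077 [ 0.31154986 -0.74414556  0.60030078] [[0.942, -0.334, 0.018], [-0.174, -0.535, -0.827], [0.286, 0.776, -0.562]]
0.1 [0.27772445 0.55930131 0.23800456] [-7.17229192e-01 -3.05838457e+00  2.47250859e-03] [ 0.49328068 -0.51804062 -0.08195825] 0.08813890123524022
```

View pics/scene0.png

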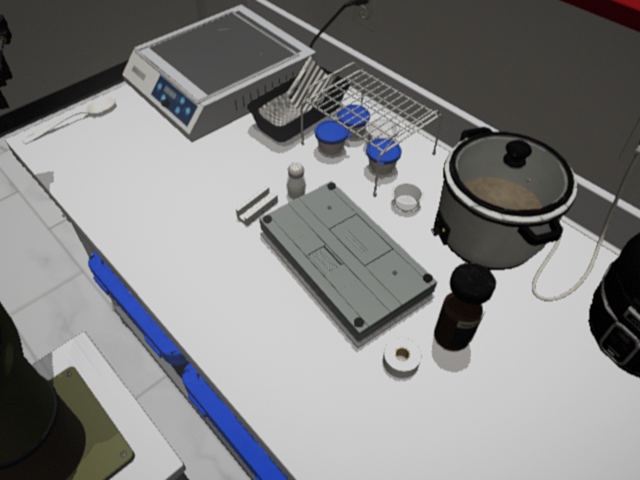

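View pics/side0.png

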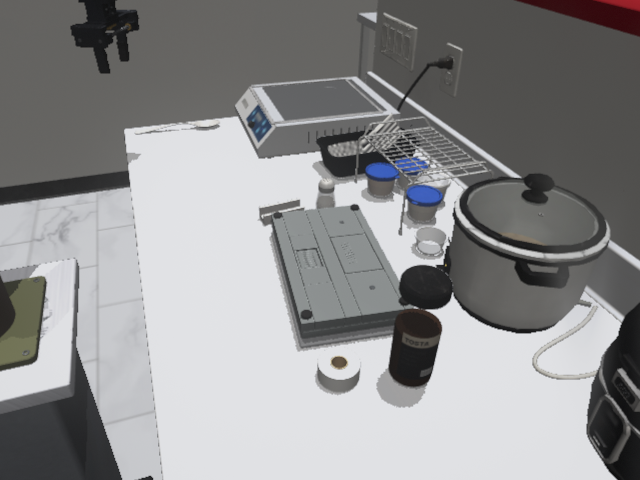

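Both views show the scale with four dark feet; in the scene view they are near (332,186), (428,279), (359,322) and (267,219). The ribbed button shows near (325,260), or (311,258) in the side view. I'll measure these next.

```bash
cat > h.py <<'E'
import numpy as np
from station import manip
def ray(c,u,v,z):
    f=240/np.tan(np.radians(c["fov_y"]/2));R=np.array(c["R"]);o=-R.T@c["t"]
    d=R.T@np.array([(u-c["cx"])/f,(v-c["cy"])/f,1]);return o+d*(z-o[2])/d[2]
def proj(c,X):
    f=240/np.tan(np.radians(c["fov_y"]/2));p=np.array(c["R"])@X+c["t"];return p[0]/p[2]*f+c["cx"],p[1]/p[2]*f+c["cy"]
E
python3 - <<'E'
from h import *
import cv2
foot=np.array([[79,145],[79,-145],[-79,-145],[-79,145]])/1000.
for n,g in (("scene",[(332,186),(428,279),(359,322),(267,219)]),("side",[(355,208),(405,300),(306,315),(278,215)])):
    im=cv2.imread(f"pics/{n}0.png");c=manip.camera_info(n);P=[];F=[]
    for k,(u,v) in enumerate(g):
        w=cv2.cvtColor(im[v-9:v+10,u-9:u+10],cv2.COLOR_BGR2GRAY)
        _,l,st,ce=cv2.connectedComponentsWithStats((w<55).astype(np.uint8))
        if len(st)<2: print(n,k,"none",w.min());continue
        i=1+np.argmin([np.hypot(*(q-9)) for q in ce[1:]]);q=ce[i]+[u-9,v-9]
        X=ray(c,*q,.056);print(n,k,q.round(1),st[i,4],X.round(4))
        if 10<st[i,4]<120 and not(n=="side" and k==1):P.append(X[:2]);F.append(foot[k])
    P=np.array(P);F=np.array(F);a=F-F.mean(0);b=P-P.mean(0)
    th=np.arctan2((a[:,0]*b[:,1]-a[:,1]*b[:,0]).sum(),(a*b).sum());R=np.array([[np.cos(th),-np.sin(th)],[np.sin(th),np.cos(th)]])
    t=P.mean(0)-R@F.mean(0);print(n,"yaw",th,"c",t,"res mm",((F@R.T+t-P)*1000).round(1).tolist())
    # rectified strip view: 3px/mm, scale y from -90..90 -> columns, x from -80..-10 -> rows
    mk=lambda x,y:proj(c,np.array([*(R@[x,y]+t),.052]))
    src=np.float32([mk(-.09,-.1),mk(-.09,.1),mk(.09,.1),mk(.09,-.1)])
    M=cv2.getPerspectiveTransform(src,np.float32([[0,540],[600,540],[600,0],[0,0]]))
    o=cv2.warpPerspective(im,M,(600,540));o=cv2.convertScaleAbs(o,alpha=1.5)
    cv2.line(o,(300,530),(300,540),(0,0,255),2);cv2.imwrite(f"pics/top_{n}.png",o[240:])
a=[cv2.imread(f"pics/top_{n}.png") for n in("scene","side")];cv2.imwrite("pics/top.png",cv2.vconcat(a))
E
```

```text
scene 0 [331.1 185.8] 32 [0.6866 0.0803 0.056 ]
scene 1 [427.  277.7] 57 [ 0.6513 -0.2066  0.056 ]
scene 2 [358.6 322. ] 62 [ 0.4955 -0.1877  0.056 ]
scene 3 [267.  218.9] 36 [0.5306 0.0995 0.056 ]
scene yaw -0.12180726609649944 c [ 0.59099979 -0.05365704] res mm [[0.5, 0.4], [0.5, -0.6], [-0.5, -0.2], [-0.4, 0.4]]
side 0 [354.  208.1] 17 [0.6865 0.0704 0.056 ]
side 1 [407.3 297.5] 199 [ 0.6618 -0.207   0.056 ]
side 2 [306.7 316. ] 31 [ 0.4971 -0.1965  0.056 ]
side 3 none 55
side yaw -0.11839569500580013 c [ 0.59178055 -0.06307123] res mm [[0.8, 1.2], [-0.8, -1.2]]
```

View pics/top.png

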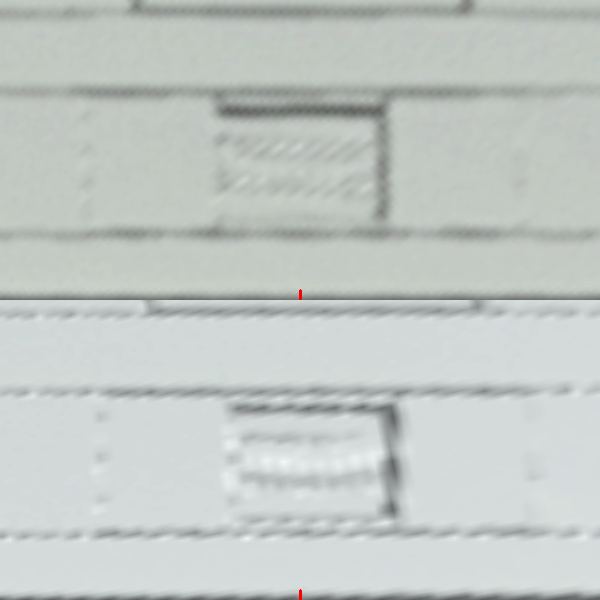

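Rectified, the strip's end marks sit about 72 mm either side of the middle. The button spans about 56 mm, centred at roughly scale y = -1 mm in both views. The two cameras disagree by about 6 mm in world y, so I'll check with the wrist camera. For now I'll shut the jaws, align with the scale and travel over.

>>> {"name": "apply_moves", "arguments": {"delta_pos": [[0, 0, 0], [0, 0, 0], [0, 0, 0], [-0.023, -0.038, 0], [-0.023, -0.038, 0]], "delta_rot": [[0, 0, -0.113], [0, 0, -0.113], [0, 0, -0.112], [0, 0, 0], [0, 0, 0]], "jaw": 0, "newtons": 20}}

```text
t: 0.6
eef_pos: [0.3136, 0.4785, 0.2381]
tcp_rot: [-0.188, -3.135, 0.0]
force: [2.0, -0.3, 0.4]
opening: 0.0503
```

>>> {"name": "apply_moves", "arguments": {"delta_pos": [[-0.023, -0.038, 0], [-0.023, -0.038, 0], [-0.023, -0.038, 0], [-0.023, -0.038, 0], [-0.023, -0.038, 0]], "delta_rot": [[0, 0, 0], [0, 0, 0], [0, 0, 0], [0, 0, 0], [0, 0, 0]]}}

```text
t: 1.1
eef_pos: [0.4055, 0.2742, 0.2385]
tcp_rot: [-0.192, -3.135, 0.001]
force: [1.2, -0.2, -0.1]
opening: 0.0102
```

>>> {"name": "apply_moves", "arguments": {"delta_pos": [[-0.023, -0.038, 0], [-0.023, -0.038, 0], [-0.023, -0.038, 0], [-0.023, -0.038, 0], [-0.023, -0.038, 0]], "delta_rot": [[0, 0, 0], [0, 0, 0], [0, 0, 0], [0, 0, 0], [0, 0, 0]]}}

```text
t: 1.6
eef_pos: [0.4963, 0.0716, 0.2386]
tcp_rot: [-0.193, -3.135, -0.0]
force: [0.9, -0.1, 0.5]
opening: 0.0007
```

>>> {"name": "apply_moves", "arguments": {"delta_pos": [[-0.02, -0.03, 0], [-0.02, -0.03, 0], [-0.018, 0, 0], [0, 0, 0]], "delta_rot": [[0, 0, 0], [0, 0, 0], [0, 0, 0], [0, 0, 0]]}}

```text
t: 2.0
eef_pos: [0.548, 0.0052, 0.2383]
tcp_rot: [0.199, 3.134, 0.001]
force: [-0.2, 0.0, -0.3]
opening: 0.0005
```

```bash
python3 - <<'E'
from h import *
import cv2
c=manip.camera_info("wrist");im=manip.grab_frame("wrist");cv2.imwrite("pics/w1.png",im[:,:,::-1])
s=manip.state();print(s["t"],s["eef_pos"],s["tcp_rot"]);R=np.array(c["R"]);print(-R.T@c["t"],c["fov_y"])
np.savez("w1.npz",fov_y=c["fov_y"],cx=c["cx"],cy=c["cy"],R=R,t=c["t"])
E
```

```text
2.05 [0.54635905 0.0067097  0.23826746] [-1.94497249e-01 -3.13512169e+00 -1.03432737e-03]
[0.47706061 0.01397492 0.3839641 ] 70.71480330514984
```

View pics/w1.png

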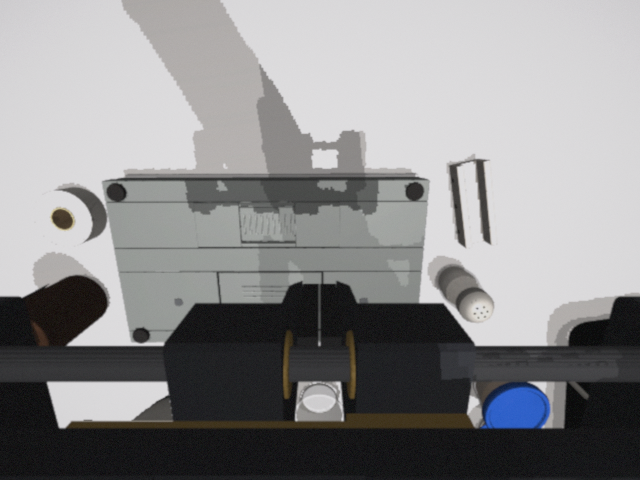

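The wrist view shows three feet at (116,192), (414,191) and (141,335). The button opening has corners near (240,206) and (296,242).

```bash
python3 - <<'E'
from h import *
import cv2
c=dict(np.load("w1.npz"));c["fov_y"]=float(c["fov_y"])
im=cv2.imread("pics/w1.png",0)
W={}
for u,v in((116,192),(414,191),(141,335)):
    w=(im[v-12:v+13,u-12:u+13]<45).astype(np.uint8)
    _,l,st,ce=cv2.connectedComponentsWithStats(w);i=l[12,12];q=ce[i]+[u-12,v-12]
    print(q.round(1),st[i].tolist(),ray(c,*q,.057).round(4))
    W[u]=ray(c,*q,.057)
A=W[116];B=W[414];print("dist",np.linalg.norm(A-B),"yaw",-np.arctan2((B-A)[0],(B-A)[1]))
yaw=-np.arctan2((B-A)[0],(B-A)[1]);ex=np.array([np.cos(yaw),np.sin(yaw)]);ey=np.array([-ex[1],ex[0]])
m=(A+B)[:2]/2+.034*ex;print("strip mid",m)
for u,v in((240,206),(296,207),(240,242),(296,242),(196,230),(342,230)):
    d=ray(c,u,v,.052)[:2]-m;print((u,v),"x",d@ex*1e3-45,"y",d@ey*1e3)
s=manip.state();g=m+.052*ey-s["eef_pos"][:2];ax=np.array([-.9926,.1215]);ay=np.array([.1215,.9926])
print("to y=+52:",g@ax,g@ay)
E
```

```text
[115.6 192.1] [0, 0, 25, 25, 548] [ 0.4988 -0.1871  0.057 ]
[414.2 191.1] [0, 0, 25, 25, 591] [0.534  0.0993 0.057 ]
[140.8 334.7] [0, 0, 25, 24, 526] [ 0.654  -0.2056  0.057 ]
dist 0.2885168715954607 yaw -0.12248014862445841
strip mid [ 0.55015613 -0.04805853]
(240, 206) x -64.12528147099853 y -26.10506987893037
(296, 207) x -62.934312478178 y 29.468842345237857
(240, 242) x -26.852580123087247 y -28.68835918288582
(296, 242) x -26.663575291740912 y 28.64990136868747
(196, 230) x -39.68137024742681 y -72.40164187225027
(342, 230) x -39.1911004809485 y 75.5421104403341
to y=+52: -0.010458702434118667 -0.0019011711118775744
```

The wrist view agrees with the scene camera to 1–4 mm: strip middle about (0.549, -0.047), button within 1 mm of it. I'll come down at scale y ≈ +52, on the strip and clear of the button.

>>> {"name": "apply_moves", "arguments": {"delta_pos": [[-0.009, -0.002, 0], [0, 0, 0.04], [0, 0, 0.04], [0, 0, 0.04], [0, 0, 0.04]], "delta_rot": [[0, 0, 0], [0, 0, 0], [0, 0, 0], [0, 0, 0], [0, 0, 0]]}}

```text
t: 2.55
eef_pos: [0.5547, 0.0048, 0.0776]
tcp_rot: [0.189, 3.135, 0.001]
force: [-0.2, -0.8, 0.3]
opening: 0.0007
```

>>> {"name": "apply_moves", "arguments": {"delta_pos": [[0, 0, 0.01], [0, 0, 0.005], [0, 0, 0], [0, 0, 0]], "delta_rot": [[0, 0, 0], [0, 0, 0], [0, 0, 0], [0, 0, 0]]}}

```text
t: 2.95
eef_pos: [0.5561, 0.004, 0.0654]
tcp_rot: [0.192, 3.133, 0.001]
force: [0.5, 1.1, 0.0]
opening: 0.0005
```

>>> {"name": "apply_moves", "arguments": {"delta_pos": [[0, 0, 0.003], [0, 0, 0.003], [0, 0, 0.003], [0, 0, 0]], "delta_rot": [[0, 0, 0], [0, 0, 0], [0, 0, 0], [0, 0, 0]]}}

```text
t: 3.35
eef_pos: [0.5547, 0.0037, 0.0545]
tcp_rot: [-0.193, -3.135, 0.0]
force: [0.4, -1.5, 0.6]
opening: 0.0002
```

>>> {"name": "apply_moves", "arguments": {"delta_pos": [[0, 0, 0.001], [0, 0, 0]], "delta_rot": [[0, 0, 0], [0, 0, 0]]}}

```text
t: 3.55
eef_pos: [0.5548, 0.0038, 0.0536]
tcp_rot: [-0.193, -3.136, -0.0]
force: [-0.7, -0.1, -0.3]
opening: 0.0006
```

>>> {"name": "apply_moves", "arguments": {"delta_pos": [[0, 0, 0.001], [0, 0, 0]], "delta_rot": [[0, 0, 0], [0, 0, 0]]}}

```text
t: 3.75
eef_pos: [0.5548, 0.0037, 0.0526]
tcp_rot: [-0.193, -3.136, -0.0]
force: [0.3, -0.0, 0.5]
opening: 0.0003
```

>>> {"name": "apply_moves", "arguments": {"delta_pos": [[0, 0, 0.0007], [0, 0, 0]], "delta_rot": [[0, 0, 0], [0, 0, 0]]}}

```text
t: 3.95
eef_pos: [0.5549, 0.0038, 0.0522]
tcp_rot: [0.193, 3.135, 0.0]
force: [-0.3, 0.8, 1.9]
opening: 0.0004
```

>>> {"name": "apply_moves", "arguments": {"delta_pos": [[0, 0, 0.0004], [0, 0, 0]], "delta_rot": [[0, 0, 0], [0, 0, 0]]}}

```text
t: 4.15
eef_pos: [0.555, 0.0038, 0.0522]
tcp_rot: [0.193, 3.135, -0.0]
force: [-0.8, 0.7, 6.9]
opening: 0.0
```

Contact: 7 N upward at z = 0.052, as expected. I'll ease off slightly and feel along -y.

>>> {"name": "apply_moves", "arguments": {"delta_pos": [[0, 0, -0.0003], [0, -0.006, 0], [0, -0.006, 0], [0, -0.006, 0], [0, 0, 0]], "delta_rot": [[0, 0, 0], [0, 0, 0], [0, 0, 0], [0, 0, 0], [0, 0, 0]]}}

```text
t: 4.65
eef_pos: [0.5531, -0.0152, 0.0522]
tcp_rot: [0.195, 3.134, -0.0]
force: [1.2, 1.1, 4.6]
opening: 0.0006
```

>>> {"name": "apply_moves", "arguments": {"delta_pos": [[0, -0.006, 0], [0, -0.006, 0], [0, 0, 0]], "delta_rot": [[0, 0, 0], [0, 0, 0], [0, 0, 0]]}}

```text
t: 4.95
eef_pos: [0.5514, -0.0272, 0.0521]
tcp_rot: [0.195, 3.135, -0.0]
force: [0.6, 0.9, 6.0]
opening: 0.0004
```

>>> {"name": "apply_moves", "arguments": {"delta_pos": [[0, -0.005, 0], [0, -0.005, 0], [0, 0, 0]], "delta_rot": [[0, 0, 0], [0, 0, 0], [0, 0, 0]]}}

```text
t: 5.25
eef_pos: [0.5486, -0.0388, 0.0513]
tcp_rot: [-0.197, -3.133, 0.004]
force: [0.4, -0.6, -0.1]
opening: 0.0003
```

The force vanished at y ≈ -0.039, where the fingertip should drop into an opening centred at y ≈ -0.048. I'll centre it, then press down.

>>> {"name": "apply_moves", "arguments": {"delta_pos": [[-0.001, -0.005, 0], [0, -0.004, 0], [0, 0, 0.002], [0, 0, 0.001], [0, 0, 0]], "delta_rot": [[0, 0, 0], [0, 0, 0], [0, 0, 0], [0, 0, 0], [0, 0, 0]]}}

```text
t: 5.75
eef_pos: [0.5498, -0.0447, 0.0487]
tcp_rot: [-0.192, -3.135, -0.0]
force: [-0.3, 0.4, -0.4]
opening: 0.0005
```

>>> {"name": "apply_moves", "arguments": {"delta_pos": [[0, 0, 0.001], [0, 0, 0.001], [0, 0, 0]], "delta_rot": [[0, 0, 0], [0, 0, 0], [0, 0, 0]]}}

```text
t: 6.05
eef_pos: [0.5499, -0.0446, 0.0471]
tcp_rot: [0.192, 3.136, 0.0]
force: [-0.8, 0.7, 3.9]
opening: 0.0004
```

>>> {"name": "apply_moves", "arguments": {"delta_pos": [[0, 0, 0.001], [0, 0, 0.001], [0, 0, 0.001], [0, 0, 0]], "delta_rot": [[0, 0, 0], [0, 0, 0], [0, 0, 0], [0, 0, 0]]}}

```text
t: 6.45
eef_pos: [0.5499, -0.0447, 0.044]
tcp_rot: [0.192, 3.136, 0.0]
force: [-1.4, 0.3, 4.6]
opening: 0.0003
```

>>> {"name": "apply_moves", "arguments": {"delta_pos": [[0, 0, 0.001], [0, 0, 0.001], [0, 0, 0]], "delta_rot": [[0, 0, 0], [0, 0, 0], [0, 0, 0]]}}

```text
t: 6.75
eef_pos: [0.5499, -0.0447, 0.0424]
tcp_rot: [0.192, 3.135, 0.0]
force: [-2.6, 0.8, 7.7]
opening: 0.0004
```

>>> {"name": "apply_moves", "arguments": {"delta_pos": [[0, 0, 0.0006], [0, 0, 0]], "delta_rot": [[0, 0, 0], [0, 0, 0]]}}

```text
t: 6.95
eef_pos: [0.5499, -0.0447, 0.0424]
tcp_rot: [0.192, 3.135, -0.0]
force: [-3.3, 0.1, 13.3]
opening: 0.0006
```

>>> {"name": "apply_moves", "arguments": {"delta_pos": [[0, 0, 0.0007], [0, 0, 0]], "delta_rot": [[0, 0, 0], [0, 0, 0]]}}

```text
t: 7.15
eef_pos: [0.55, -0.0447, 0.0423]
tcp_rot: [0.192, 3.135, -0.0]
force: [-3.3, 0.6, 18.8]
opening: 0.0004
```

```bash
python3 - <<'E'
from h import *
import cv2
im=manip.grab_frame("side");cv2.imwrite("pics/s2.png",cv2.resize(im[180:400,240:480,::-1],None,fx=2.5,fy=2.5,interpolation=cv2.INTER_CUBIC));print(manip.state()["force"],manip.state()["eef_pos"])
E
```

```text
[-4.16288857  0.03339049 20.12993711] [ 0.54996315 -0.04473548  0.04233798]
```

View pics/s2.png

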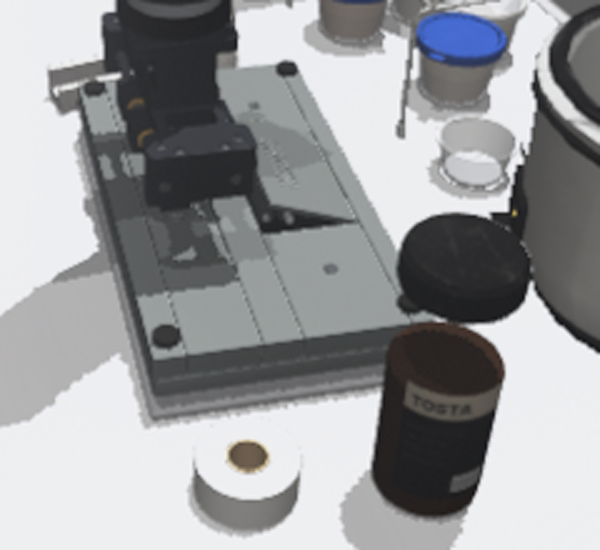

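The picture shows the cover raised as a wedge, at about (310,220). The button hit its stop at 20 N. I'll withdraw straight up.

>>> {"name": "apply_moves", "arguments": {"delta_pos": [[0, 0, -0.003], [0, 0, -0.01], [0, 0, -0.03], [0, 0, -0.04], [0, 0, -0.04]], "delta_rot": [[0, 0, 0], [0, 0, 0], [0, 0, 0], [0, 0, 0], [0, 0, 0]]}}

```text
t: 7.7
eef_pos: [0.5494, -0.0452, 0.1648]
tcp_rot: [-0.193, -3.134, -0.0]
force: [1.2, 0.1, 0.2]
opening: 0.0003
```

>>> {"name": "apply_moves", "arguments": {"delta_pos": [[0, 0, -0.04], [0, 0, -0.04], [0.02, 0.035, 0], [0.02, 0.035, 0], [0.02, 0.035, 0]], "delta_rot": [[0, 0, 0], [0, 0, 0], [0, 0, 0], [0, 0, 0], [0, 0, 0]]}}

```text
t: 8.2
eef_pos: [0.5028, 0.0673, 0.2443]
tcp_rot: [0.195, 3.134, 0.001]
force: [0.2, 0.2, -0.2]
opening: 0.0004
```

>>> {"name": "apply_moves", "arguments": {"delta_pos": [[0.02, 0.035, 0], [0.02, 0.035, 0], [0.02, 0.035, 0], [0.02, 0.035, 0], [0, 0, 0]], "delta_rot": [[0, 0, 0], [0, 0, 0], [0, 0, 0], [0, 0, 0], [0, 0, 0]]}}

```text
t: 8.7
eef_pos: [0.4383, 0.2218, 0.2443]
tcp_rot: [-0.176, -3.136, -0.008]
force: [1.3, 0.2, 0.4]
opening: 0.0003
```

```bash
python3 - <<'E'
from h import *
import cv2
im=manip.grab_frame("scene")[:,:,::-1]
cv2.imwrite("pics/f2.png",cv2.resize(im[140:390,220:510],None,fx=2.2,fy=2.2,interpolation=cv2.INTER_CUBIC));s=manip.state();print(s["t"],s["eef_pos"],s["force"])
b=cv2.imread("pics/scene0.png",0);g=cv2.cvtColor(np.ascontiguousarray(im),cv2.COLOR_BGR2GRAY)
for n,(u,v) in dict(f0=(332,186),f1=(428,279),f2=(359,322),f3=(267,219),shaker=(296,180),roll=(402,356),jar=(470,285),block=(257,205)).items():
    t=b[v-12:v+13,u-12:u+13];r=cv2.matchTemplate(g[v-20:v+21,u-20:u+21],t,cv2.TM_CCOEFF_NORMED);_,m,_,p=cv2.minMaxLoc(r);print(n,p[0]-8,p[1]-8,round(m,2))
E
```

```text
8.75 [0.4396066  0.21828566 0.24401901] [ 0.75760838 -0.203453    0.99017854]
f0 0 0 1.0
f1 0 0 1.0
f2 0 0 1.0
f3 0 0 1.0
shaker 0 0 1.0
roll 0 0 1.0
jar 0 0 0.89
block 0 0 0.99
```

View pics/f2.png

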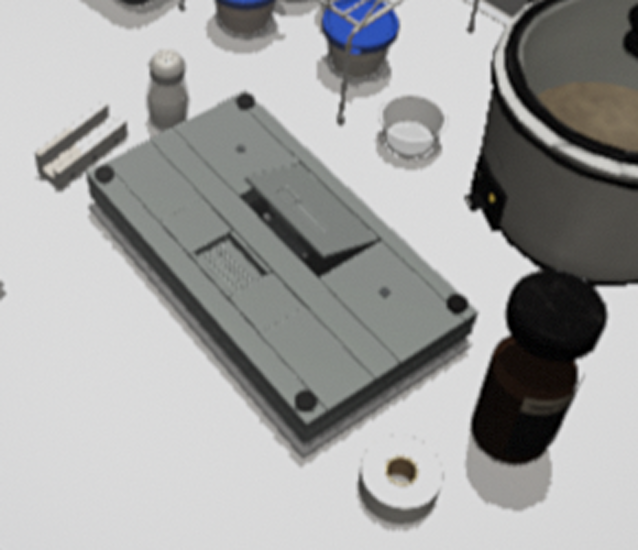

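The cover is up, the button is sunk, and nothing has shifted (0 px at all eight spots). Handing in.

```bash
python3 -c "
from station import manip
print(manip.hand_in())"
```

```text
the job is handed in; nothing more can be done
None
```

The catch button is pressed fully home, the battery cover lifted by itself, and the hand is clear. I handed the job in at about 8.8 s.

- **Feeling for the button:** With the fingers shut, I touched the strip at z = 52 mm, about 52 mm to the +y side of its middle. I slid along it at 4–7 N until the force vanished at the button's opening.
- **Pressing it:** The button moved at about 4–5 N and came up against its stop at z = 42.4 mm, which is 10 mm below the strip as expected. I loaded the stop to about 20 N, then withdrew straight up.
- **Last checks:** The final picture shows the cover raised and the button sunk. The four feet of the scale and the four things round it show no shift in the scene camera (0 px). The match on the dark jar was weaker, at 0.89. The force on the tool was back to about zero.
- **Disagreements:** The side camera placed the scale about 6 mm off in y from the scene camera. The wrist view and the touch agreed with the scene camera. My automatic foot detection in the wrist picture failed, so those three points were read by eye. A sideways force of 3–4 N showed during the final press; I took it for friction and saw no sign that the scale moved.

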